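# Earth the test jig, then click its selector to the third stop and hold it

### The arm

A 6-joint arm with a two-finger parallel gripper is mounted at the origin on the work surface. World frame = base frame: x ahead of the robot, y to its left, z up, the work surface at z = 0. Lengths are in m, angles in rad, forces in N, time in s.
With the tool pointing down it reaches from about 0.35 to 0.925 m from the base axis. Payload 6.4 kg.
Tool frame: the origin (TCP) lies midway between the tips of the shut fingers; the grasp point (between the pads) lies 19 mm behind it (ctrl.hold_point_z is the distance from the TCP to the grasp point, in m); z points along the fingers, y is the line along which they close (so a half turn about z gives the same grasp; the last joint's range is limited). The gripper opens to 85 mm and grips with 20 to 120 N. Pads are 22 mm wide; open, the fingers measure 114 mm over their backs; the gripper's body (76 mm by 85 mm) begins 54 mm behind the grasp point. The pads swing forward as they close: fully open they stand 13 mm farther back than shut.
Start: joints at [1.125, 0.245, 1.558, -0, 1.339, -0.174], TCP at [0.174, 0.626, 0.231] pointing down, gripper open.
Joint ranges: [-3.13, 3.13], [-1.02, 2.26], [0.13, 2.54], [-0.95, 4.09], [0.21, 2.88], [-2.74, 2.74]. Speed limits (rad/s): [2.57, 2.57, 3.14, 3.14, 3.14, 3.14].

### API

Orientations are given as a rotation vector (axis times angle).
In Python, from bench import ctrl, get_image gives the robot as it stands. Calls block until the motion is done:
- ctrl.move_to(position, orientation): joint-space move of the TCP to a pose.
- ctrl.line_to(position, rot=None, velocity=0.15, guard=None): straight line of the TCP; rot=None keeps the orientation; velocity is the mean speed in m/s. With guard (N) it stops when the force on the tool has changed by that much, and returns True; else False.
- ctrl.move_joints(angles): joint-space move.
- ctrl.command_gripper(opening, grasp_force=None): opening from 0.0 (shut) to 1.0 (fully open); grasp_force is the grip in N (None keeps the last); returns when the fingers have stopped.
- ctrl.wait(seconds).
- ctrl.solve_ik(position, orientation): joint angles nearest the present ones, or None.
- ctrl.state(): the state.
- get_image(name): name is "side" or "top" or "wrist"; returns a dict with "color" (384x512x3 uint8, red, green, blue), "range_z" (384x512 float32, m along the optical axis (not along the pixel's ray), 0 where there is no reading), "vfov" (degrees; the focal length in pixels is half the picture's height over the tangent of half this angle, whatever the lens; pixels are square), "cx", "cy" (the principal point, pixels), "world_from_camera" (4x4, takes a point from camera to world coordinates). Camera axes: x right, y down, z forward; pixel columns grow to the right and rows downward; lengths in m; the calibration is good to about 2 mm. A picture is of the moment at which its call begins.
A pose or a line that the arm cannot do raises ctrl.Unreachable and nothing moves.
- ctrl.finish_job(): hands the job in; it is judged then, once.
The state is a dict: "clock": time; "q": joint angles; "qd": joint speeds; "joint_torque": joint torques, N m; "tool_pos": TCP position; "tool_rot": TCP orientation; "wrist_force": force on the tool from outside, world axes, zero at the start; "ft_torque": the same for the moment, N m; "gripper_width": opening from 0.0 (shut) to 1.0 (fully open); "grip_force": force on a finger pad.
Only numpy, scipy, OpenCV 4.12 (cv2) and the standard library are available. Lean on these libraries where they do the work, as an engineer would, in place of code of your own. Each camera call takes 0.05 s, during which the arm holds its last target. There are 200 camera calls.

### The job

Take the plug with the tall slim round grip out of the wooden rack, put its shank down through the hole in the jig's brass lug until the collar sits flat on the lug, and let go of it. Then grip the jig's black selector knob and turn it clockwise by three clicks, to the third stop and never on to the fourth, and finish while still holding the knob there so it cannot shift while I read the meter. Leave the other two plugs and the loose connector where they are.

Things in the scene. Friction and masses are not known exactly. Their poses are not given: they have to be found in the camera images.
- pin: the plug to use: plain steel, 80 mm tall, origin at the centre of its lower tip, z up along its axis. Shank 8 mm diameter, 40 mm long with a tapered tip (4 mm taper); then a collar 26 mm diameter and 5 mm thick (40 to 45 mm above the tip); above it the grip, a slim round cylinder 18 mm diameter and 35 mm tall (45 to 80 mm above the tip). 50 to 100 g. It starts upright in one of the rack's three holes, collar resting on the rack, so its tip is 10 mm above the table.
- rack: plywood block 50 x 200 x 50 mm (its x, y, z) fixed to the table, origin at the centre of its underside; three upright holes 12 mm diameter, 44 mm deep, in its top along its y axis at -65, 0 and +65 mm. Each holds one steel plug with the same shank and collar; only the heads differ. Which plug stands in which hole varies.
- plug_square: another plug in the rack, leave alone: head is a square block 24 x 24 mm, 18 mm tall, on the collar; origin at its lower tip
- plug_disc: another plug in the rack, leave alone: head is a flat disc 38 mm diameter, 10 mm thick, its top 23 mm above the rack; origin at its lower tip
- jig: test jig fixed to the table: grey base plate 110 x 235 x 10 mm (its x, y, z), origin at the centre of its underside. At y = +65 mm stands the brass lug, a bridge 50 x 50 mm with its top at z = 55 mm; at y = -65 mm the aluminium selector housing, 80 x 80 mm, top at z = 40 mm, with the knob on it. The jig and the rack may swap sides of the table and are turned by up to 0.45 rad (jig) or 0.3 rad (rack).
- lug_hole (a point): centre of the mouth of the lug's upright hole, on the lug's top face, 55 mm above the table. The hole is 11.5 mm diameter with a 2 mm chamfer, goes through 10 mm of brass, with 35 mm of open space below. With the collar flat on the lug the plug's tip is 40 mm below this point.
- knob_grip (a point): on the selector knob's upright axis, at the height to grip it: 76 mm above the table. The knob is a black bar (knob_c1 in the rules) 44 mm long, 14 mm wide and 42 mm tall (top 90 mm above the table) over a round skirt 24 mm radius whose top is 48 mm above the table. Frame turns with the knob: its y axis lies along the bar, towards the end that carries the white pointer line; pinch the bar across its 14 mm width (the frame's x axis).
- knob (a joint): selector angle in rad, 0 at the start, growing as it is turned clockwise seen from above. At 0 the pointer points along the jig's +y; clockwise takes it towards the jig's +x. Stops (detents that click and stay) at 0, 0.419, 0.838, 1.257 (the third), 1.676 and 2.094 (end), that is 24 degrees apart; six black ticks on the housing mark them. About 0.1 N m carries it over the hump between two stops, after which it pulls itself into the next stop.
- connector: loose black round connector, 32 mm diameter, 38 mm tall, standing between jig and rack; leave alone; origin at the centre of its underside

How it is judged:
On the way, in this order (a step that is already met when the one before it is completed fails the run):
1. the slim-gripped plug sits in the lug, collar down, released, with the selector still at its starting stop (z of pin in the frame of lug_hole below -0.037 m and horizontal distance between pin and lug_hole below 0.006 m and angle between pin's own z axis and vertical below 0.12 rad and contact force between the fingers and pin below 0.1 N and value of joint knob below 0.2 rad), for 0.2 s.
2. the selector is held in the fingers at the third stop (value of joint knob between 1.137 and 1.377 rad and contact force between the fingers and knob_c1 above 2 N and distance between the grasp point and knob_grip below 0.04 m), for 0.3 s.
At the end, for the whole second after the job is handed in: The slim-gripped plug is released in the lug: upright within 0.12 rad, tip at least 37 mm below the lug top and within 6 mm of the hole axis. The knob is at rest within 0.12 rad of the third stop (1.257 rad), the fingers gripping its bar (over 2 N, grasp point within 40 mm of its grip point) (all of step 2 and z of pin in the frame of lug_hole below -0.037 m and horizontal distance between pin and lug_hole below 0.006 m and angle between pin's own z axis and vertical below 0.12 rad and contact force between the fingers and pin below 0.1 N and velocity of joint knob between -0.1 and 0.1 rad/s); the arm keeps its last pose, push and grip.
It fails at once if the selector is turned past the third stop towards the fourth (value of joint knob above 1.507 rad).
It fails at once if one of the other plugs or the loose connector is moved more than 30 mm (distance of any of plug_square, plug_disc, connector from where it was at the start of the episode above 0.03 m).
It also fails if it takes over 54 s, if anything falls off the work surface, if the arm or the gripper's body presses on something with over 40 N, if the wrist force passes 120 N, or if a joint passes its speed limit or range.

## Working session

There is one attempt and no reset: what is moved stays moved. The work goes in short steps, each a Python script; the robot and the scene stay as the last script left them, time stands still between calls to the robot, and variables do not carry over. Pictures are saved under pics/ and viewed, at most 10 in all, crops included, and the job is handed in when it is done.

```bash
ls; mkdir -p pics
cat > h.py <<'E'
import numpy as np, cv2
from bench import ctrl, get_image
def cloud(im):
    z=im["range_z"]; h,w=z.shape; f=h/2/np.tan(np.radians(im["vfov"])/2)
    u,v=np.meshgrid(np.arange(w),np.arange(h))
    p=np.stack([(u-im["cx"])/f*z,(v-im["cy"])/f*z,z],-1)
    T=np.array(im["world_from_camera"]); P=p@T[:3,:3].T+T[:3,3]
    P[z<=0]=np.nan
    return P
def save(n,c): cv2.imwrite(f"pics/{n}.png",cv2.cvtColor(c,cv2.COLOR_RGB2BGR))
E
python3 - <<'E'
from h import *
im=get_image("top"); save("top1",im["color"]); np.savez("top1.npz",**im)
P=cloud(im); print(im["vfov"],im["cx"],im["cy"],np.array(im["world_from_camera"]).round(3).tolist())
s=get_image("side"); save("side1",s["color"]); np.savez("side1.npz",**s)
print(np.array(s["world_from_camera"]).round(3).tolist()); print(ctrl.state())
E
```

```text
pics
57.60197889591497 255.87562759561698 197.78985049862902 [[0.021, -0.994, 0.104, 0.483], [-1.0, -0.022, -0.006, 0.022], [0.008, -0.104, -0.995, 0.717], [0.0, 0.0, 0.0, 1.0]]
[[0.993, -0.085, 0.086, 0.468], [-0.119, -0.549, 0.828, -0.594], [-0.023, -0.832, -0.555, 0.474], [0.0, 0.0, 0.0, 1.0]]
{'clock': 0.1, 'q': array([ 1.12491564e+00,  2.45749420e-01,  1.55889166e+00,  5.85599044e-06,
        1.33870636e+00, -1.74055792e-01]), 'qd': array([-0.00073918, -0.00118757, -0.00169142,  0.00049366, -0.00047562,
        0.00053492]), 'joint_torque': array([ 5.35590734e-04, -4.30670786e+01, -3.27129221e+01,  1.87620918e-05,
        2.80574735e-03, -9.33035089e-07]), 'tool_pos': array([0.17426391, 0.62568381, 0.23028744]), 'tool_rot': array([-4.25596902e-01, -3.11208417e+00,  2.62186907e-03]), 'wrist_force': array([-0.19823233, -0.66448663, -0.19641648]), 'ft_torque': array([ 0.04101354,  0.01476581, -0.03861144]), 'grip_force': 0.0, 'gripper_width': 1.0012192177400203}
```

View pics/top1.png

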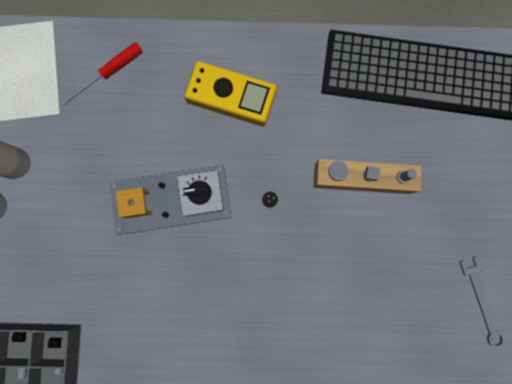

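View pics/side1.png

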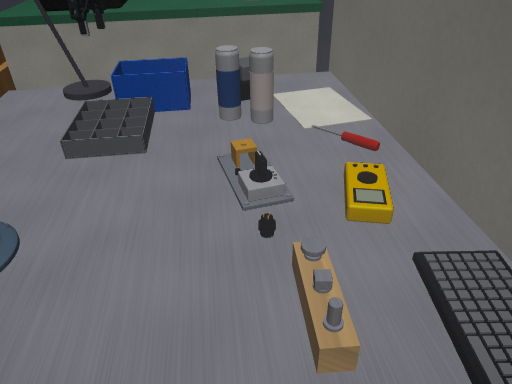

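Top view: the slim plug is at about (407,175), at the rack's right end. The square head is at (373,174) and the disc at (339,171). The lug hole is at (131,202), the knob at (200,191) with its pointer towards the lug, and the connector at (270,199).

Run:
```python
from h import *
for n in ("top1","side1"):
    im=dict(np.load(n+".npz")); P=cloud(im); Z=P[...,2]
    fin=np.isfinite(Z)
    X,Y=P[...,0],P[...,1]
    print(n,"table z",np.nanmedian(Z[fin&(X>.3)&(X<.7)&(abs(Y)<.1)]))
    def st(name,m):
        q=P[m&fin]
        if len(q)<5: print(name,len(q));return
        xy=q[:,:2].astype(np.float32); r=cv2.minAreaRect(xy)
        print(name,len(q),"med",np.median(q,0).round(4),"rect",np.round(r[0],4),np.round(r[1],4),round(r[2],1))
    R=(X>.35)&(X<.7)
    st("rack",R&(Y<-.08)&(Y>-.4)&(Z>.043)&(Z<.053))
    st("pin top",R&(Y<-.2)&(Y>-.4)&(Z>.075)&(Z<.11))
    st("disc/sq",R&(Y<-.08)&(Y>-.4)&(Z>.06)&(Z<.08))
    st("jig plate",R&(Y>.03)&(Y<.35)&(Z>.005)&(Z<.015))
    st("lug",R&(Y>.17)&(Y<.35)&(Z>.048)&(Z<.06))
    st("housing",R&(Y>.03)&(Y<.2)&(Z>.034)&(Z<.044))
    st("knobtop",R&(Y>.03)&(Y<.2)&(Z>.08)&(Z<.1))
    st("skirt",R&(Y>.03)&(Y<.2)&(Z>.045)&(Z<.052))
    st("conn",R&(Y>-.06)&(Y<.03)&(Z>.03)&(Z<.045))
c=cv2.imread("pics/top1.png")
a=cv2.resize(c[160:240,105:235],None,fx=6,fy=6,interpolation=cv2.INTER_CUBIC)
cv2.imwrite("pics/jigcrop.png",a)
```

```text
top1 table z -0.0009618965115206768
rack 1945 med [ 0.5996 -0.2052  0.0488] rect [ 0.6037 -0.1999] [0.2015 0.0507] 87.5
pin top 99 med [ 0.6001 -0.2618  0.088 ] rect [ 0.6003 -0.2633] [0.0162 0.0166] 4.7
disc/sq 557 med [ 0.6041 -0.1457  0.0716] rect [ 0.608  -0.1907] [0.0366 0.1498] 2.0
jig plate 3601 med [0.5428 0.2113 0.0089] rect [0.5517 0.1939] [0.1103 0.2352] 10.0
lug 696 med [0.5399 0.2569 0.0539] rect [0.5402 0.2576] [0.0502 0.0509] 10.3
housing 1159 med [0.5585 0.1254 0.0389] rect [0.5629 0.1299] [0.0803 0.0802] 9.9
knobtop 194 med [0.5624 0.1294 0.0884] rect [0.5629 0.1296] [0.0141 0.0438] 10.4
skirt 227 med [0.5538 0.1281 0.0467] rect [0.5625 0.1287] [0.0439 0.0469] 87.8
conn 99 med [ 0.5546 -0.0089  0.0368] rect [ 0.5548 -0.0082] [0.0198 0.0214] 2.1
side1 table z -0.00016466115209751164
rack 2826 med [ 0.5946 -0.2359  0.0496] rect [ 0.6032 -0.2004] [0.2016 0.0509] 87.7
pin top 239 med [ 0.5993 -0.2689  0.0885] rect [ 0.6009 -0.2655] [0.0192 0.0167] 43.8
disc/sq 907 med [ 0.6017 -0.1929  0.0722] rect [ 0.5987 -0.1958] [0.157  0.0364] 83.7
jig plate 1202 med [0.5274 0.1697 0.0096] rect [0.5498 0.1914] [0.1103 0.2359] 10.1
lug 274 med [0.5386 0.2518 0.0543] rect [0.5386 0.2568] [0.0511 0.0545] 9.7
housing 584 med [0.5556 0.1085 0.0395] rect [0.5611 0.128 ] [0.0797 0.0809] 9.6
knobtop 111 med [0.5603 0.1204 0.0886] rect [0.5613 0.1275] [0.0138 0.0429] 10.6
skirt 148 med [0.5541 0.1211 0.0475] rect [0.5601 0.1249] [0.0422 0.0458] 73.5
conn 113 med [ 0.5531 -0.0137  0.0372] rect [ 0.5533 -0.01  ] [0.0227 0.0198] 81.1
```

View pics/jigcrop.png

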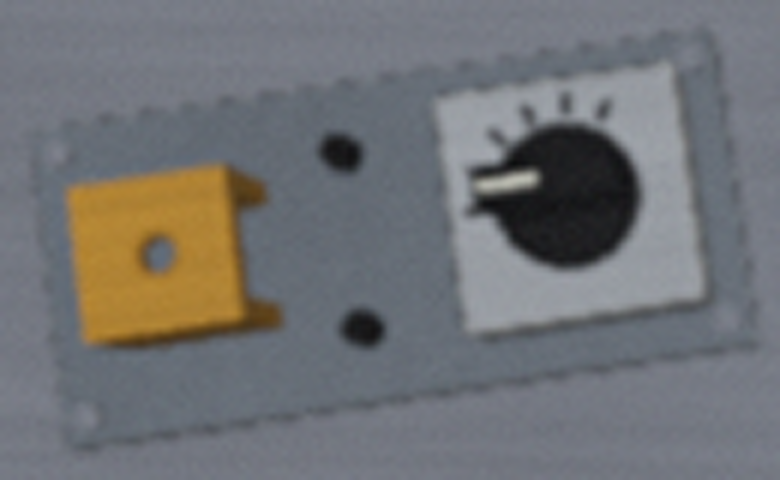

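Both cameras agree to 2 mm and all sizes and heights match. The jig yaw is about +10°. I'll use one tool orientation for pick, place and knob, starting with a wrist-camera look over the pin.

```bash
cat >> h.py <<'E'
from scipy.spatial.transform import Rotation as Rn
YAW=np.radians(10.1)
def rot(a,s):  # tool y along s*(cos a, sin a), z down
    y=s*np.array([np.cos(a),np.sin(a),0]); z=np.array([0,0,-1.]); x=np.cross(y,z)
    return Rn.from_matrix(np.stack([x,y,z],1)).as_rotvec()
E
python3 - <<'E'
from h import *
K=[.5621,.1287,.057]
for s in (1,-1):
    for nm,p,a in (("pin",[.6005,-.2645,.2],YAW),("pinlow",[.6005,-.2645,.058],YAW),("lug",[.5395,.257,.2],YAW),("knob",K,YAW),("knobend",K,YAW-1.257)):
        try: q=ctrl.solve_ik(p,rot(a,s))
        except Exception as e: q=e
        print(s,nm,None if q is None else np.round(q,2))
E
```

```text
1 pin [-0.59  0.29  1.57  0.    1.29 -0.76]
1 pinlow [-0.59  0.45  1.63  0.    1.05 -0.76]
1 lug [0.26 0.15 1.72 0.   1.27 0.08]
1 knob [ 0.03  0.3   1.85  0.    1.   -0.15]
1 knobend [ 0.03  0.3   1.85 -0.    1.    1.11]
-1 pin [-0.59  0.29  1.57  0.    1.29  2.38]
-1 pinlow [-0.59  0.45  1.63  0.    1.05  2.38]
-1 lug None
-1 knob None
-1 knobend [ 0.03  0.3   1.85 -0.    1.   -2.03]
```

Run:
```python
from h import *
s=ctrl.state(); p=s["tool_pos"]
im=dict(np.load("side1.npz")); P=cloud(im); X,Y,Z=P[...,0],P[...,1],P[...,2]
m=(Y>.33)&(Y<.6)&(X>.35)&(X<.75)&(Z>.1); print("bottles",m.sum(),np.nanmin(P[m],0),np.nanmax(P[m],0))
ctrl.line_to([p[0],p[1],.40],velocity=.25)
ctrl.move_to([.5395,.257,.30],rot(YAW,1))
ctrl.line_to([.5395,.257,.20],velocity=.25)
im=get_image("wrist"); save("w_lug",im["color"]); np.savez("w_lug.npz",**im); a=im["color"]
ctrl.move_to([.6005,-.2645,.20],rot(YAW,1))
im=get_image("wrist"); save("w_pin",im["color"]); np.savez("w_pin.npz",**im)
small=np.hstack([cv2.resize(x,(400,300)) for x in (a,im["color"])]); save("w_both",small)
s=ctrl.state(); print(s["clock"],s["tool_pos"],s["tool_rot"],rot(YAW,1))
```

```text
bottles 1953 [0.49416149 0.48283518 0.10008257] [0.64976282 0.59191729 0.20091989]
5.3833 [ 0.60086561 -0.26331653  0.20003421] [-2.01523016e+00 -2.40993538e+00 -2.88102436e-04] [2.01727591 2.40836092 0.        ]
```

View pics/w_both.png

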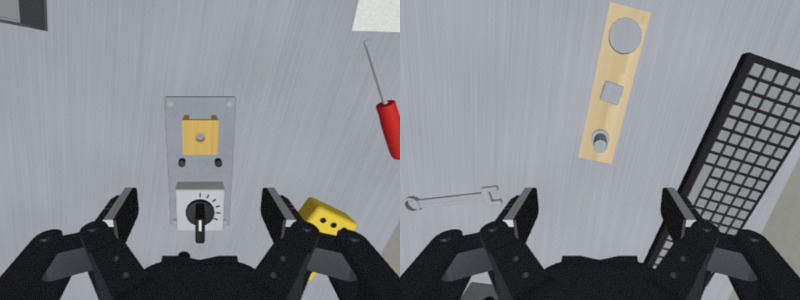

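The left half shows the lug hole at (200,138) and the knob at (200,212). The right half shows the slim plug at (600,137). Now I'll measure both with the wrist depth.

Run:
```python
from h import *
def st(name,P,m):
    q=P[m]; r=cv2.minAreaRect(q[:,:2].astype(np.float32)); print(name,len(q),np.median(q,0).round(4),np.round(r[0],4),np.round(r[1],4),round(r[2],1))
im=dict(np.load("w_lug.npz")); print(im["world_from_camera"].round(3).tolist()); P=cloud(im); X,Y,Z=P[...,0],P[...,1],P[...,2]; R=abs(X-.55)<.08
L=R&(Y>.22)&(Z>.05)&(Z<.06)&(Y<.3)
st("lug",P,L)
st("housing",P,R&(Y>.07)&(Y<.19)&(Z>.035)&(Z<.044))
st("knob",P,R&(Y>.07)&(Y<.19)&(Z>.085)&(Z<.095))
# hole: pixels inside lug hull not brass-coloured
hull=np.zeros(Z.shape,np.uint8); v,u=np.nonzero(L); cv2.fillConvexPoly(hull,cv2.convexHull(np.stack([u,v],1).astype(np.int32)),1)
hull=cv2.erode(hull,np.ones((9,9)))
c=im["color"].astype(int); h=(hull>0)&((c[...,0]-c[...,2])<70); v,u=np.nonzero(h); print("hole px",len(u),u.mean(),v.mean(),u.min(),u.max(),v.min(),v.max())
def ray(im,u,v,z):
    f=384/2/np.tan(np.radians(im["vfov"])/2); T=im["world_from_camera"]
    d=T[:3,:3]@np.array([(u-im["cx"])/f,(v-im["cy"])/f,1]); return T[:3,3]+d*(z-T[2,3])/d[2]
print("hole",ray(im,u.mean(),v.mean(),.055))
im=dict(np.load("w_pin.npz")); P=cloud(im); X,Y,Z=P[...,0],P[...,1],P[...,2]; R=abs(X-.6)<.06
print(im["world_from_camera"].round(3).tolist())
st("pin",P,R&(Y<-.23)&(Y>-.3)&(Z>.087)&(Z<.094))
st("rack",P,R&(Y<-.05)&(Y>-.35)&(Z>.045)&(Z<.053))
st("collar",P,R&(Y<-.23)&(Y>-.3)&(Z>.0535)&(Z<.058))
```

```text
[[0.984, 0.166, 0.057, 0.526], [0.175, -0.936, -0.306, 0.336], [0.003, 0.312, -0.95, 0.344], [0.0, 0.0, 0.0, 1.0]]
lug 1982 [0.5415 0.2595 0.0551] [0.5416 0.258 ] [0.05   0.0504] 10.4
housing 2254 [0.5596 0.1447 0.0401] [0.5644 0.1305] [0.0801 0.0805] 10.2
knob 429 [0.5637 0.1332 0.0898] [0.5642 0.1311] [0.0138 0.0431] 9.9
hole px 81 255.90123456790124 175.02469135802468 251 261 171 179
hole [0.54129331 0.25878847 0.055     ]
[[0.984, 0.167, 0.057, 0.587], [0.176, -0.935, -0.306, -0.185], [0.002, 0.312, -0.95, 0.343], [0.0, 0.0, 0.0, 1.0]]
pin 251 [ 0.6028 -0.2638  0.09  ] [ 0.6028 -0.264 ] [0.0166 0.0171] 68.2
rack 6983 [ 0.6043 -0.1875  0.0501] [ 0.6058 -0.1996] [0.2003 0.0502] 87.6
collar 169 [ 0.6009 -0.2579  0.0552] [ 0.6024 -0.2616] [0.0254 0.02  ] 13.6
```

Run:
```python
from h import *
r=rot(YAW,1); p=np.array([.6013,-.2643])
ctrl.command_gripper(.6,50)
ctrl.line_to([*p,.10],r,velocity=.2)
print("hit",ctrl.line_to([*p,.059],r,velocity=.08,guard=8))
ctrl.command_gripper(0.0,50); s=ctrl.state(); print(s["gripper_width"],s["grip_force"],s["wrist_force"],s["tool_pos"])
ctrl.line_to([*p,.18],r,velocity=.12)
s=ctrl.state(); print(s["clock"],s["gripper_width"],s["grip_force"],s["wrist_force"])
ctrl.move_to([.5401,.2576,.18],r); ctrl.wait(.3)
s=ctrl.state(); print(s["clock"],s["tool_pos"],s["gripper_width"],s["grip_force"])
a=get_image("side"); np.savez("side2.npz",**a); b=get_image("wrist"); t=get_image("top");np.savez("top2.npz",**t)
P=cloud(a); T=s["tool_pos"]; m=(np.linalg.norm(P[...,:2]-T[:2],axis=-1)<.02)&(P[...,2]<T[2]-.02)&(P[...,2]>.08)
print("held pin pts side",m.sum()); q=P[m]
for lo in np.arange(.115,.18,.01):
    k=q[(q[:,2]>lo)&(q[:,2]<lo+.01)]
    if len(k): print(lo.round(3),len(k),k.mean(0).round(4),np.ptp(k[:,0]).round(4))
v,u=np.nonzero(m); 
cr=lambda c,u,v,n:cv2.resize(c[max(v-n,0):v+n,max(u-n,0):u+n],(400,400))
save("held",np.hstack([cr(a["color"],int(u.mean()) if len(u) else 245,int(v.mean()) if len(v) else 120,50),cv2.resize(b["color"][:, 64:448],(400,400))]))
```

```text
hit False
0.1916634101138684 48.79534363746643 [ 0.02626809 -0.84751122  1.66622853] [ 0.60180658 -0.26459546  0.05979317]
8.6833 0.19726629151763136 48.74588906764984 [-0.2445942  -0.1871062  -0.88746405]
10.8833 [0.54034171 0.25717351 0.17997782] 0.1935814447206892 48.746548891067505
held pin pts side 50
0.125 7 [0.538  0.2558 0.1326] 0.0065
0.135 15 [0.5376 0.2541 0.1399] 0.0067
0.145 19 [0.5381 0.2537 0.1497] 0.007
0.155 9 [0.5388 0.2547 0.1574] 0.0067
```

View pics/held.png

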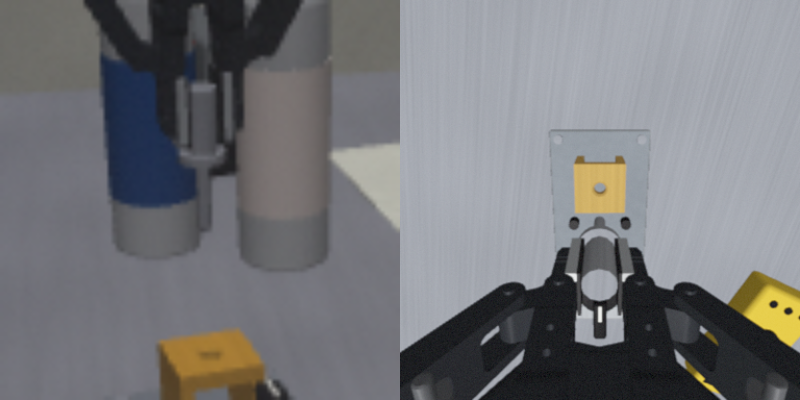

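The left half shows the plug hanging upright between the pads. The side view puts its axis within 1 mm of the hole, so I'll insert it.

Run:
```python
from h import *
r=rot(YAW,1); p=[.5405,.2575]
ctrl.line_to([*p,.125],r,velocity=.12); ctrl.wait(.2)
hit=ctrl.line_to([*p,.0635],r,velocity=.03,guard=8)
s=ctrl.state(); print(hit,s["clock"],s["tool_pos"],s["wrist_force"],s["ft_torque"])
```

```text
True 13.7667 [0.5404708  0.25751357 0.0647665 ] [ 0.54088253 -0.08082705  4.62027985] [ 0.02176094  0.04928706 -0.02713632]
```

It stopped at the expected seated height of 0.0648 m. I'll release it, back off and check.

Run:
```python
from h import *
r=rot(YAW,1); p=[.5405,.2575]
ctrl.command_gripper(.6); 
ctrl.line_to([*p,.17],r,velocity=.2)
ctrl.move_to([.5625,.1295,.17],r); ctrl.wait(.1)
def pk(P,m,n):
    q=P[m]; rc=cv2.minAreaRect(q[:,:2].astype(np.float32)); print(n,len(q),np.median(q,0).round(4),np.round(rc[0],4),np.round(rc[1],4),round(rc[2],1))
for n in ("wrist","side"):
    im=get_image(n); P=cloud(im); X,Y,Z=P[...,0],P[...,1],P[...,2]; R=abs(X-.55)<.07
    for nm,m in (("pintop",R&(Y>.2)&(Y<.3)&(Z>.085)&(Z<.11)),("collar",R&(Y>.2)&(Y<.3)&(Z>.0575)&(Z<.064)),("knob",R&(Y>.08)&(Y<.19)&(Z>.086)&(Z<.094))):
        if m.sum()>5: pk(P,m,n+" "+nm)
    if n=="wrist": save("placed",im["color"])
s=ctrl.state(); print(s["clock"],s["tool_pos"],s["wrist_force"])
```

```text
wrist pintop 610 [0.5414 0.2566 0.0949] [0.5412 0.2572] [0.017  0.0176] 57.2
wrist collar 327 [0.5432 0.2513 0.0602] [0.541  0.2617] [0.0257 0.0348] 5.0
wrist knob 753 [0.5639 0.1317 0.0899] [0.5641 0.1305] [0.0134 0.0429] 10.4
side pintop 49 [0.5381 0.2514 0.092 ] [0.538 0.254] [0.0173 0.0161] 81.8
side collar 39 [0.5393 0.2512 0.0596] [0.5384 0.2538] [0.0239 0.0218] 2.4
side knob 79 [0.5608 0.1258 0.0892] [0.561 0.129] [0.0138 0.0436] 10.3
15.6583 [0.56203911 0.13056988 0.16944568] [ 0.22428823 -0.39128308 -0.89346382]
```

View pics/placed.png

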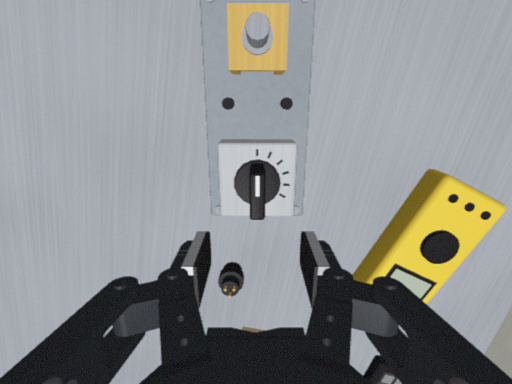

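The plug is seated: its top is at 0.095 m, its collar at 0.060 m, and it stands upright in the lug. The knob is still at its starting stop (bar at 10.3°). Now I'll grip it and turn.

Run:
```python
from h import *
r=rot(YAW,1); p=[.5625,.1296]
ctrl.line_to([*p,.10],r,velocity=.15)
print("hit",ctrl.line_to([*p,.057],r,velocity=.06,guard=8))
ctrl.command_gripper(0.0,50); s=ctrl.state(); print(s["clock"],s["gripper_width"],s["grip_force"],s["wrist_force"],s["tool_pos"])
q0=np.array(s["q"]); q0=np.array(ctrl.solve_ik([*p,.057],r))
def yaw(s): y=Rn.from_rotvec(s["tool_rot"]).as_matrix()[:,1]; return np.arctan2(y[1],y[0])
y0=yaw(s); print(q0.round(3))
for d in np.linspace(0,1.257,7)[1:]:
    q=q0.copy(); q[5]+=d; ctrl.move_joints(q); ctrl.wait(.1); s=ctrl.state()
    print(round(d,3),"cw",round(YAW-yaw(s),3),s["ft_torque"].round(2),s["wrist_force"].round(1),round(s["gripper_width"],3),round(s["clock"],2))
    if YAW-yaw(s)<0: break
im=get_image("side"); P=cloud(im); X,Y,Z=P[...,0],P[...,1],P[...,2]
im2=get_image("wrist"); save("turned",im2["color"]); 
c=cv2.resize(im["color"][110:220,190:320],None,fx=5,fy=5,interpolation=cv2.INTER_CUBIC); save("turned_side",c)
```

```text
hit False
17.5583 0.15373098597742313 50.736724734306335 [2.9045212  0.46906107 0.31790222] [0.56330409 0.12971129 0.05757734]
[ 0.03   0.299  1.844  0.     0.999 -0.146]
0.21 cw 0.207 [ 0.3  -0.49  0.07] [3.2 1.6 2.6] 0.16 17.98
0.419 cw 0.416 [ 0.34 -0.68  0.02] [5.  1.7 2.2] 0.16 18.39
0.628 cw 0.626 [ 0.33 -0.74  0.03] [4.2 1.2 3.3] 0.154 18.81
0.838 cw 0.835 [ 0.37 -0.76 -0.08] [5.3 2.  1.9] 0.154 19.23
1.047 cw 1.045 [ 0.35 -0.7  -0.01] [5.4 2.1 1.8] 0.158 19.64
1.257 cw 1.254 [ 0.35 -0.81 -0.04] [5.6 0.7 1.8] 0.153 20.06
```

View pics/turned.png

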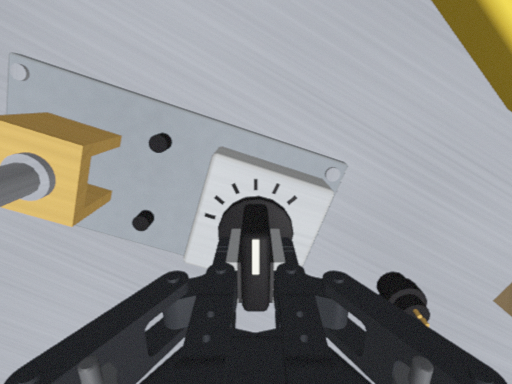

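View pics/turned_side.png

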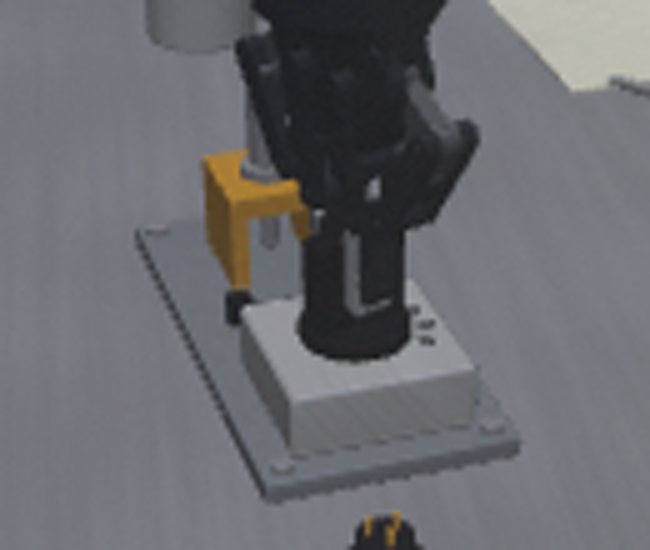

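The wrist view shows the pads on the bar, which points at the fourth tick (256,184), the third stop. The plug is still seated in the lug and clear of the gripper.

Run:
```python
from h import *
ctrl.wait(.5); s=ctrl.state(); print(s["grip_force"],s["clock"]); print(ctrl.finish_job())
```

```text
50.98724842071533 20.6583
the job is handed in; nothing more can be done
None
```

The slim-gripped plug is seated and released in the lug, the knob is held at the third stop with about 51 N of grip, and the job was handed in at 20.7 s; the judge's verdict was not shown.

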